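Stow the setting gauges, latch the case and scan it out

ROBOT

A 7-joint arm with a two-finger parallel gripper is mounted at the origin on the work surface. World frame = base frame: x ahead of the robot, y to its left, z up, the work surface at z = 0. Lengths are in m, angles in rad, forces in N, time in s.
With the tool pointing down it reaches from about 0.425 to 0.95 m from the base axis. Payload 4.7 kg.
Tool frame: the origin (TCP) lies on the centre line of the jaws, within the pads' length; the fingertips stand nose_length ahead of it and the grasp point (between the pads) lies 6 mm ahead of it (nose_length is the distance from the TCP to the fingertips, in m); z points along the fingers, y is the line along which they close (so a half turn about z gives the same grasp; the last joint's range is limited). The gripper opens to 87 mm and grips with 3 to 60 N. Pads are 19 mm wide; open, the fingers measure 117 mm over their backs; the gripper's body (75 mm by 190 mm) begins 51 mm behind the grasp point.
Start: joints at [1.239, 0.469, -0.049, 1.532, 0.024, 1.141, -0.082], TCP at [0.201, -0.644, 0.248] pointing down, gripper open.
Joint ranges: [-2.59, 2.59], [-0.33, 1.99], [-1.39, 1.29], [0.1, 2.45], [-1.04, 4.18], [0.21, 1.99], [-2.66, 2.66]. Speed limits (rad/s): [2.57, 2.57, 3.14, 3.14, 3.14, 3.14, 3.14].

INTERFACE

Orientations are given as a rotation vector (axis times angle).
In Python, from plant import get_obs, read_camera, finish_job, nose_length gives the robot as it stands.
- The arm moves only by the shell command python3 -m jog 'ROWS' [FORCE]. ROWS is JSON, a list of rows, each an object with "turn": the turn, a rotation vector about the tool's x, y, z in degrees, a list of three; "delta_pos": the shift along the tool's x, y, z in m, a list of three; "fingers": the finger opening in m, from 0 to 0.087. A call has 1 to 12 rows; each row is the pose to reach, as a shift and turn from the pose commanded when the call began, along the tool's axes at that moment; what a row does not reach only later rows make up. A row lasts 1/8 s, in which the tool goes at most 62.5 mm and 10.7 degrees, less where a joint would pass 70% of its speed; a pose out of reach is approached as far as the arm can. A call with a gripper value outside its range is refused whole. The fingers move at their own pace and stop on an object; FORCE is the grip in N (left out, the last holds). Time passes only in rows, so rows that repeat a pose let the fingers close. It gives the time, the measured TCP pose, the force, the opening and the grip force at its end, in the units of the state.
- get_obs(): the state, without advancing time (a new reading comes with each control period).
- read_camera(name): name is "side" or "top"; returns a dict with "image" (384x512x3 uint8, red, green, blue), "mtx" (3x3 intrinsics, pixels), "rvec" (rotation vector, rad) and "tvec" (3), from world to camera coordinates, as OpenCV has them. Camera axes: x right, y down, z forward; pixel columns grow to the right and rows downward; lengths in m; the calibration is good to about 2 mm. A picture is of the moment at which its call begins. There is no depth.
- finish_job(): hands the job in; it is judged then, once.
The state is a dict: "clock": time; "joint_pos": joint angles; "dq": joint speeds; "tau": joint torques, N m; "position": TCP position; "tool_rot": TCP orientation; "ft_force": force on the tool from outside, world axes, zero at the start; "wrist_torque": the same for the moment, N m; "opening": finger opening in m; "gripper_force": force on a finger pad.
Only numpy, scipy, OpenCV 4.12 (cv2) and the standard library are available. Lean on these libraries where they do the work, as an engineer would, in place of code of your own. Each camera call takes 0.05 s, during which the arm holds its last target. There are 200 camera calls.

TASK

Press the red pad once so that the blue lid of the instrument case is freed and springs open, stand or lay every setting gauge on the bench (two to four square steel blocks with a blue band and a brass button) in the case, one to a compartment, then swing the lid down and press the pad again so that it stays latched shut. Then take the orange scanner, hold it still for two seconds about 8 cm from the barcode label on the side of the case, aimed squarely at the middle of the label, and lay it back on the middle of its black rubber mat, lengthwise along it. Leave the other things on the bench where they are.

Things in the scene. Friction and masses are not known exactly. Their poses are not given: they have to be found in the camera images.
- case: Grey case fixed to the bench, 170 (x) x 220 (y) mm, walls 66 mm high, 5 mm thick, floor 5 mm up; origin: centre of its underside, z up. Blue lid hinged along the +x side; label, black latch housing (28 x 50 mm, 58 high, outside the wall at y = +50 mm) and red pad on the -x side. Two 4 mm partitions, 39 mm high, on its x and y axes make four compartments, 78 (x) x 103 (y) mm.
- lid (a joint): Lid angle, rad: 0 latched shut, 1.95 fully open (past upright, leaning outwards), about -0.04 pressed down to the stop. Push-push latch: once pressed to the stop and let go, a damped spring swings the lid fully open in about 3 s; pushed down from open to the stop and let go, it springs back to 0 and is held. Let go before the stop, it swings open again.
- pad (a point): Middle of the red press pad (26 x 36 mm) on the upper face of the lid's tongue, 187 mm from the hinge line, at y = +50 mm of the case; it moves with the lid. Its z axis is the lid's outward normal. From latched, the stop is about 8 mm down and takes 1 to 3 N to reach.
- hinge_line (a point): Middle of the lid's hinge line, which runs along the case's y axis, at (85, 0, 76) mm in the case's frame. At angle q, a point of the lid's underside at distance d from it lies at x = 85 - d cos q, z = 76 + d sin q. The lid is a 5 mm plate, 228 mm along y and 174 mm deep, with a tongue and a 42 mm striker block under the pad. To shut it push on its outer face: 1 to 2 N near the edge.
- label (a point): Centre of the barcode label (46 mm wide, 34 mm high, upright) on the case's -x wall; 34 mm above the bench; it faces along the case's -x axis.
- pocket0 (a point): Centre of the inner floor of one of the four compartments of the case.
- pocket1 (a point): Centre of the inner floor of one of the four compartments of the case.
- pocket2 (a point): Centre of the inner floor of one of the four compartments of the case.
- pocket3 (a point): Centre of the inner floor of one of the four compartments of the case.
- gauge1_mid (a point): Centre, half-way up, of a setting gauge: steel block 34 x 34 mm, 44 mm high, blue band round it, with a brass button (22 mm across, 12 mm high) on top, 56 mm in all; 0.18 kg; x and y axes square to its side faces, z along its height (up when it stands). The centre is 28 mm above its base. None when this gauge is absent.
- gauge2_mid (a point): Centre, half-way up, of a setting gauge: steel block 34 x 34 mm, 44 mm high, blue band round it, with a brass button (22 mm across, 12 mm high) on top, 56 mm in all; 0.18 kg; x and y axes square to its side faces, z along its height (up when it stands). The centre is 28 mm above its base. None when this gauge is absent.
- gauge3_mid (a point): Centre, half-way up, of a setting gauge: steel block 34 x 34 mm, 44 mm high, blue band round it, with a brass button (22 mm across, 12 mm high) on top, 56 mm in all; 0.18 kg; x and y axes square to its side faces, z along its height (up when it stands). The centre is 28 mm above its base. None when this gauge is absent.
- gauge4_mid (a point): Centre, half-way up, of a setting gauge: steel block 34 x 34 mm, 44 mm high, blue band round it, with a brass button (22 mm across, 12 mm high) on top, 56 mm in all; 0.18 kg; x and y axes square to its side faces, z along its height (up when it stands). The centre is 28 mm above its base. None when this gauge is absent.
- scanner_mid (a point): Centre of the orange bar-shaped scanner, 150 x 36 x 32 mm (x, y, z), 0.17 kg; it reads along its +x axis from the red window in its dark nose, 75 mm from the centre; either side may be up.
- scanner: The scanner: origin at the middle of its underside, 16 mm below its centre; axes as above.
- mat: Black rubber mat fixed to the bench, 200 x 90 mm, 4 mm thick; origin under its centre, x along its length.
- mat_top (a point): Centre of the mat's upper face.
- ring_gauge: Bystander: steel ring 44 mm across, 14 mm high, among the gauges; origin under its centre.
- caliper: Bystander: digital caliper, 220 mm long, 12 mm high, lying at the back.
- oil: Bystander: black oil bottle, 48 mm across, 100 mm high.
- driver: Bystander: yellow screwdriver lying at the back.
- jar: Bystander: amber jar, 52 mm across, 60 mm high.
- spanner: Bystander: spanner lying at the back.
- master: Bystander: small brass weight, 40 mm across, 38 mm high.

How it is judged:
By the outcome, as a careful person would: the job done as asked, in the order asked, and still so for the second after the job is handed in, with the robot touching nothing.
Of gauge1, gauge2, gauge3, gauge4 only 2 to 4 are there at a start; the rules pass over those that are not, and their reading is None.
At some moment in a run one of gauge1, gauge2, gauge3, gauge4, scanner may be knocked a few centimetres aside while the robot is not near it.
Once in a run the grip may slacken for a moment while it holds something.
It also fails if it takes over 210 s, if anything falls off the work surface, if the arm or the gripper's body presses on something with over 40 N, if the wrist force passes 120 N, or if a joint passes its speed limit or range.

## Working session

There is one attempt and no reset: what is moved stays moved. The work goes in short steps, Python scripts to look and compute and a shell command to move; the robot and the scene stay as the last step left them, time stands still between calls to the robot, and variables do not carry over. Pictures are saved under pics/ and viewed, at most 14 in all, crops included, and the job is handed in when it is done.

```bash
ls; mkdir -p pics; cat > h.py <<'E'
import numpy as np, cv2
from scipy.spatial.transform import Rotation as R
from plant import get_obs, read_camera, nose_length
def snap(name,fn=None):
    c=read_camera(name)
    if fn: cv2.imwrite('pics/'+fn,cv2.cvtColor(c['image'],cv2.COLOR_RGB2BGR))
    return c
def ray(c,u,v):
    Rm=cv2.Rodrigues(np.array(c['rvec'],float))[0];t=np.array(c['tvec'],float).ravel()
    o=-Rm.T@t; d=Rm.T@np.linalg.inv(c['mtx'])@np.array([u,v,1.]); return o,d/np.linalg.norm(d)
def onz(c,u,v,z):
    o,d=ray(c,u,v); return o+d*(z-o[2])/d[2]
def proj(c,p):
    return cv2.projectPoints(np.array(p,float).reshape(-1,3),np.array(c['rvec'],float),np.array(c['tvec'],float),np.array(c['mtx'],float),None)[0].reshape(-1,2)
def todelta(p,o=None):
    o=o or get_obs(); return R.from_rotvec(o['tool_rot']).inv().apply(np.array(p)-np.array(o['position']))
E
python3 - <<'E'
from h import *
np.set_printoptions(precision=3,suppress=True)
o=get_obs();print({k:np.round(v,3) for k,v in o.items()},nose_length)
print(R.from_rotvec(o['tool_rot']).as_matrix())
for n in('top','side'):
    c=snap(n,n+'1.png'); print(n,ray(c,256,192),c['mtx'])
    for p in [(384,0)]: pass
    im=cv2.imread('pics/%s1.png'%n); cv2.imwrite('pics/%s1b.png'%n,cv2.resize(im,(800,600),interpolation=cv2.INTER_CUBIC))
E
```

```text
pics
{'clock': np.float64(0.0), 'joint_pos': array([ 1.239,  0.469, -0.049,  1.534,  0.024,  1.141, -0.082]), 'dq': array([-0.   ,  0.001,  0.   ,  0.   ,  0.   , -0.   ,  0.   ]), 'tau': array([  0.001, -50.798,  -0.08 , -23.615,  -0.062,   0.038,   0.   ]), 'position': array([ 0.201, -0.644,  0.246]), 'tool_rot': array([-3.104, -0.474,  0.001]), 'ft_force': array([-0.613,  0.091, -0.097]), 'wrist_torque': array([-0.017, -0.005,  0.036]), 'gripper_force': np.float64(0.0), 'opening': np.float64(0.087)} 0.025
[[ 0.954  0.298 -0.001]
 [ 0.298 -0.954  0.002]
 [-0.    -0.002 -1.   ]]
top (array([ 0.514, -0.017,  0.988]), array([ 0.083,  0.02 , -0.996])) [[347.66    0.    258.293]
 [  0.    347.66  188.077]
 [  0.      0.      1.   ]]
side (array([0.177, 0.696, 1.003]), array([ 0.346, -0.579, -0.738])) [[464.8     0.    256.598]
 [  0.    464.8   196.253]
 [  0.      0.      1.   ]]
```

View pics/top1b.png

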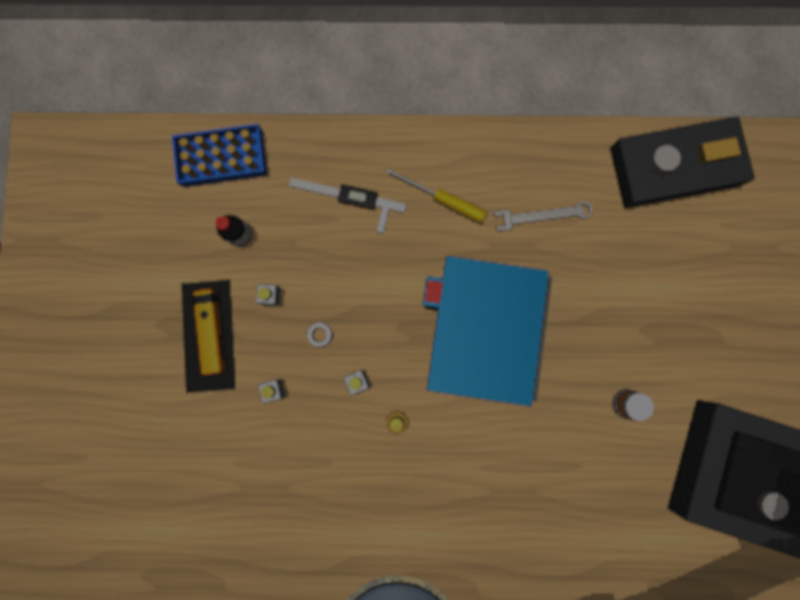

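View pics/side1b.png

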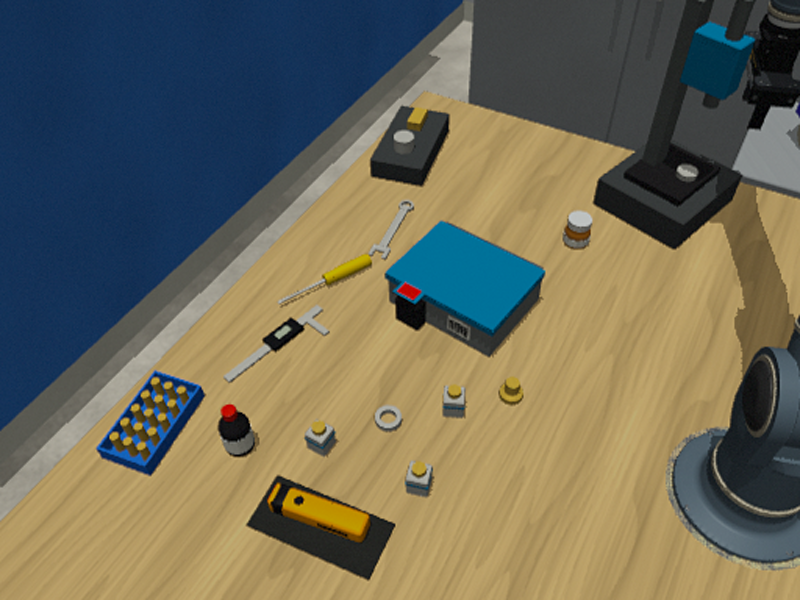

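The top view shows the closed blue lid with the red pad at (433,292), three gauges at (268,294), (270,391) and (356,382), and the ring at (319,335). The scanner is on its mat at (207,335) with its nose towards +x. The side view agrees: three gauges, brass weight at (511,390).

```bash
cat >> h.py <<'E'
def hsv(c): return cv2.cvtColor(c['image'],cv2.COLOR_RGB2HSV)
def blobs(m,amin=15,amax=1e9):
    n,l,s,ce=cv2.connectedComponentsWithStats(m.astype(np.uint8),connectivity=8)
    return [(ce[i],s[i,4],(l==i).astype(np.uint8)) for i in range(1,n) if amin<=s[i,4]<=amax]
def tri(c1,p1,c2,p2):
    o1,d1=ray(c1,*p1);o2,d2=ray(c2,*p2)
    a=np.linalg.lstsq(np.c_[d1,-d2],o2-o1,rcond=None)[0]
    q1=o1+a[0]*d1;q2=o2+a[1]*d2; return (q1+q2)/2,np.linalg.norm(q1-q2)
def rectz(c,mask,z):
    "min area rect of a mask cast on plane z: centre, size, angle(deg)"
    k=max(cv2.findContours(mask.astype(np.uint8),cv2.RETR_EXTERNAL,cv2.CHAIN_APPROX_NONE)[0],key=cv2.contourArea).reshape(-1,2)
    P=np.array([onz(c,u,v,z)[:2] for u,v in k],np.float32)
    return cv2.minAreaRect(P*1000)
E
python3 - <<'E'
from h import *
np.set_printoptions(precision=4,suppress=True)
T=snap('top');S=snap('side')
for n,c in(('top',T),('side',S)):
    H=hsv(c).astype(int);h,s,v=H[...,0],H[...,1],H[...,2]
    for nm,m in(('blue',(h>95)&(h<110)&(s>150)&(v>90)),('red',((h<6)|(h>174))&(s>150)&(v>90)),('yel',(h>20)&(h<32)&(s>120)&(v>90)),('orange',(h>14)&(h<=24)&(s>200)&(v>120)),('grey',(s<45)&(v>120)),('black',(v<40))):
        for ce,a,mk in blobs(m,12,12000):
            if n=='top' and (ce[1]<120 or ce[0]>380 or ce[0]<100): continue
            z=dict(blue=.081,red=.081,yel=.056,orange=.036,grey=.044,black=.004)[nm]
            r=rectz(c,mk,z)if a>20 else None
            print(n,nm,ce,a,onz(c,*ce,z)[:2],r and np.round(np.r_[r[0],r[1],r[2]],1))
E
```

```text
top blue [312.2781 211.4432] 5639 [ 0.5405 -0.1453] [ 543.9 -133.3  195.4  222.1   82.2]
top red [141.9167 142.2292] 48 [0.7192 0.3074] [718.6 307.1  19.2  16.1   2.5]
top red [277.2073 186.061 ] 82 [ 0.6058 -0.0538] [605.4 -53.7  19.2  29.1  83.4]
top yel [294.5441 131.0662] 272 [ 0.7598 -0.101 ] [ 760.3 -100.2   96.6   21.2   63.4]
top yel [168.8438 187.375 ] 32 [0.6015 0.2378] [601.8 238.   15.5  13.3  46.4]
top yel [129.2778 187.1111] 18 [0.601  0.3452] None
top yel [132.1448 216.1041] 442 [0.523  0.3338] [524.8 334.8 119.1  29.5   9.1]
top yel [227.037  244.8889] 27 [0.4499 0.0772] [449.6  77.3  10.5  15.9   0.7]
top yel [171.  250.5] 36 [0.4332 0.2258] [433.2 225.8  13.2  16.    2. ]
top yel [252.8    271.2556] 90 [0.3821 0.0078] [381.9   7.8  27.6  24.3  32.2]
top orange [130.199  219.2736] 201 [0.5144 0.3462] [523.3 341.1 119.3  27.7   9.1]
top grey [228.619  125.0952] 21 [0.7783 0.0808] [778.5  81.2  20.3   7.5  76.2]
top grey [247.6015 134.2105] 133 [0.7529 0.0277] [745.3  20.9  56.4  44.4   1. ]
top grey [324.4348 140.2174] 23 [ 0.738  -0.1845] [ 738.7 -184.6   28.4    5.8
[... 5279 characters left out ...]
4 -71.4  55.5  80.2  28.3]
side black [181.1823 214.224 ] 192 [0.7877 0.0863] [789.5  84.2  71.6  37.5  77.7]
side black [293.3077 209.0769] 13 [ 0.5211 -0.081 ] None
side black [507.4211 216.7368] 38 [-0.0051 -0.3375] [  -7.4 -334.3   52.9   12.    86.7]
side black [478.245  269.2587] 1608 [ 0.0272 -0.1261] [  23.6 -142.3   65.   306.9    0.1]
side black [149.9875 273.5833] 240 [0.7425 0.2832] [742.9 282.9  46.7  49.7  56. ]
side black [156.     289.5333] 15 [0.7007 0.3125] None
side black [458.1649 308.5567] 97 [0.0445 0.0077] [44.7  4.3 22.1 91.6 36.8]
side black [206.3258 341.8712] 1817 [0.5173 0.3647] [528.3 353.2 197.3  87.7   5.7]
side black [191.     319.7895] 19 [0.5788 0.337 ] None
```

```bash
python3 - <<'E'
from h import *
np.set_printoptions(precision=4,suppress=True)
T=snap('top');S=snap('side')
print('tcp side px800',proj(S,[[.201,-.644,.246],[.201,-.644,.4],[.24,-.73,.25],[.16,-.55,.25]])*1.5625)
k=1/1.5625
for n,c,L in(('side',S,[(600,185),(670,240),(737,188),(665,160)]),('top',T,[(668,510),(700,402),(800,432)])):
    for u,v in L: print(n,(u,v),onz(c,u*k,v*k,0.03))
print('disc',tri(T,(775*k,507*k),S,(687*k,172*k)))
# lid fit
for c in(T,S):
    H=hsv(c).astype(int);h,s,v=H[...,0],H[...,1],H[...,2]
    m=max(blobs((h>95)&(h<110)&(s>150)&(v>90)),key=lambda b:b[1] if b[1]<12000 else 0)[2]
    m=cv2.morphologyEx(m,cv2.MORPH_OPEN,np.ones((15,15),np.uint8))
    print('lid',rectz(c,m,.081))
    hull=cv2.convexHull(max(cv2.findContours(m,0,1)[0],key=cv2.contourArea)); 
    q=cv2.approxPolyDP(hull,6,True).reshape(-1,2); print([onz(c,*p,.081)[:2] for p in q])
# gauge tops, in top view: non-wood pixels near
big=cv2.resize(T['image'][165:285,110:250],None,fx=5,fy=5,interpolation=cv2.INTER_CUBIC)
cv2.imwrite('pics/g1.png',cv2.convertScaleAbs(big[...,::-1],alpha=1.6))
E
```

```text
tcp side px800 [[755.8912 101.0635]
 [787.3924  20.9021]
 [745.1444  72.0582]
 [769.5344 131.5797]]
side (600, 185) [ 0.426  -0.5523  0.03  ]
side (670, 240) [ 0.251  -0.4549  0.03  ]
side (737, 188) [ 0.1737 -0.6766  0.03  ]
side (665, 160) [ 0.3312 -0.7006  0.03  ]
top (668, 510) [ 0.2414 -0.4567  0.03  ]
top (700, 402) [ 0.4229 -0.5177  0.03  ]
top (800, 432) [ 0.3745 -0.686   0.03  ]
disc (array([ 0.2696, -0.5934,  0.0942]), np.float64(0.005837358187622345))
lid ((542.1626586914062, -145.0107421875), (171.697998046875, 221.81845092773438), 82.2528305053711)
[array([ 0.6564, -0.0765]), array([ 0.6396, -0.239 ]), array([ 0.4272, -0.2135]), array([ 0.4453, -0.0518])]
lid ((541.7872924804688, -141.2042694091797), (177.25946044921875, 228.05422973632812), 82.10186004638672)
[array([ 0.658 , -0.1183]), array([ 0.6457, -0.216 ]), array([ 0.6043, -0.2384]), array([ 0.446 , -0.2152]), array([ 0.425 , -0.1652]), array([ 0.4407, -0.0626]), array([ 0.4726, -0.0451]), array([ 0.6308, -0.0704])]
```

View pics/g1.png

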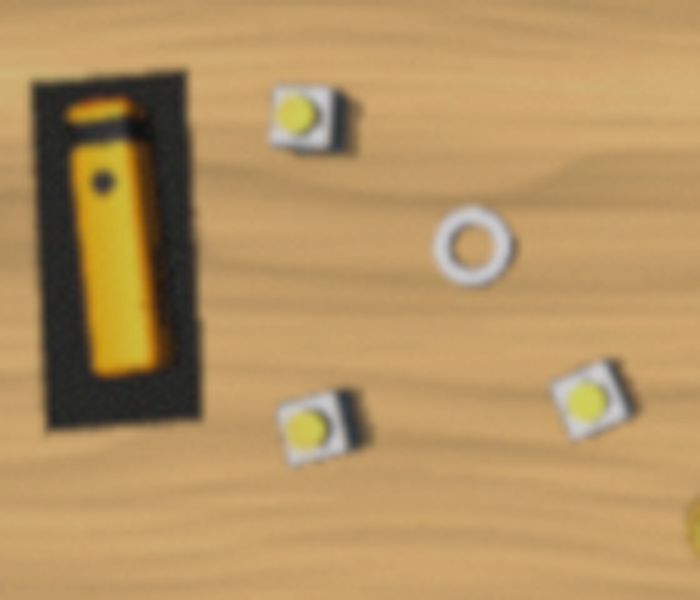

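The crop shows gauges at yaw ≈ -1° (upper, A), ≈ 17° (lower left, B) and ≈ 22° (right, C). The scanner lies about 9° on its mat with its nose up the image. A stand is close to the tool at the start, so I retract towards the base first.

```bash
python3 -m jog '[{"turn":[0,0,0],"delta_pos":[0,-0.05,0],"fingers":0},{"turn":[0,0,0],"delta_pos":[0,-0.1,-0.01],"fingers":0},{"turn":[0,0,0],"delta_pos":[0,-0.15,-0.02],"fingers":0},{"turn":[0,0,0],"delta_pos":[0,-0.19,-0.03],"fingers":0},{"turn":[0,0,0],"delta_pos":[0,-0.19,-0.03],"fingers":0}]'
python3 - <<'E'
from h import *
o=get_obs();print(o['ft_force'])
Rm=R.from_rotvec(o['tool_rot'])
for p in [(.30,-.37,.28),(.42,-.25,.28),(.50,-.1,.25),(.606,-.054,.14)]: print(p,todelta(p,o).round(3))
S=snap('side');k=1/1.5625
O=np.array([.542,-.1465,0]);cx=np.array([-.136,-.991,0]);cy=np.array([.991,-.136,0])
w=O-.085*cx; oo,d=ray(S,457*k,328*k); t=(w-oo)@cx/(d@cx); p=oo+t*d-O; print('label case',p@cx,p@cy,p[2])
E
```

```text
clock: 0.92
position: [0.144, -0.4612, 0.2787]
tool_rot: [3.104, 0.474, 0.0]
ft_force: [0.0, -1.7, 1.3]
opening: 0.0451
gripper_force: 0.0
[ 0.02588442 -1.7397587   1.32898667]
(0.3, -0.37, 0.28) [ 0.176 -0.041 -0.001]
(0.42, -0.25, 0.28) [ 0.326 -0.119 -0.002]
(0.5, -0.1, 0.25) [ 0.448 -0.239  0.028]
(0.606, -0.054, 0.14) [ 0.562 -0.251  0.138]
label case -0.08504904499999999 -0.04129463367877463 0.030447439237636376
```

```bash
python3 -m jog '[{"turn":[0,0,-7],"delta_pos":[0.055,-0.01,0],"fingers":0},{"turn":[0,0,-14],"delta_pos":[0.11,-0.025,0],"fingers":0},{"turn":[0,0,-21],"delta_pos":[0.165,-0.038,0],"fingers":0},{"turn":[0,0,-28],"delta_pos":[0.22,-0.065,0],"fingers":0},{"turn":[0,0,-35],"delta_pos":[0.27,-0.09,0],"fingers":0},{"turn":[0,0,-42],"delta_pos":[0.32,-0.118,0],"fingers":0},{"turn":[0,0,-49],"delta_pos":[0.365,-0.155,0],"fingers":0},{"turn":[0,0,-55],"delta_pos":[0.405,-0.195,0],"fingers":0},{"turn":[0,0,-60],"delta_pos":[0.45,-0.225,0.02],"fingers":0},{"turn":[0,0,-65],"delta_pos":[0.505,-0.24,0.06],"fingers":0},{"turn":[0,0,-65],"delta_pos":[0.56,-0.25,0.1],"fingers":0},{"turn":[0,0,-65],"delta_pos":[0.562,-0.251,0.138],"fingers":0}]'
python3 - <<'E'
from h import *
o=get_obs();print(todelta((.606,-.054,.11),o).round(3),R.from_rotvec(o['tool_rot']).as_matrix().round(3),o['joint_pos'])
E
```

```text
clock: 2.48
position: [0.6105, -0.0531, 0.138]
tool_rot: [2.362, 2.071, 0.008]
ft_force: [-0.0, -0.7, 0.3]
opening: 0.0002
gripper_force: 0.0
[-0.002 -0.004  0.028] [[ 0.131  0.991  0.004]
 [ 0.991 -0.131  0.003]
 [ 0.004  0.003 -1.   ]] [ 0.41195795  0.53805023 -0.5384013   1.77317407  0.33336465  0.91840842
 -0.39937481]
```

```bash
python3 -m jog '[{"turn":[0,0,0],"delta_pos":[-0.001,-0.004,0.028],"fingers":0},{"turn":[0,0,0],"delta_pos":[-0.001,-0.004,0.036],"fingers":0},{"turn":[0,0,0],"delta_pos":[-0.001,-0.004,0.041],"fingers":0},{"turn":[0,0,0],"delta_pos":[-0.001,-0.004,0.044],"fingers":0},{"turn":[0,0,0],"delta_pos":[-0.001,-0.004,0.044],"fingers":0}]'
```

```text
clock: 3.1
position: [0.6028, -0.0562, 0.0989]
tool_rot: [2.364, 2.066, 0.0]
ft_force: [-6.1, 1.6, 12.5]
opening: 0.0004
gripper_force: 6.7
```

```bash
python3 -m jog '[{"turn":[0,0,0],"delta_pos":[0.02,-0.01,0.01],"fingers":0.03},{"turn":[0,0,0],"delta_pos":[0.07,-0.03,-0.03],"fingers":0.06},{"turn":[0,0,-6],"delta_pos":[0.12,-0.07,-0.06],"fingers":0.06},{"turn":[0,0,-12],"delta_pos":[0.12,-0.12,-0.06],"fingers":0.06},{"turn":[0,0,-20],"delta_pos":[0.12,-0.16,-0.06],"fingers":0.06},{"turn":[0,0,-30],"delta_pos":[0.12,-0.17,-0.06],"fingers":0.06},{"turn":[0,0,-30],"delta_pos":[0.12,-0.17,-0.06],"fingers":0.06},{"turn":[0,0,-30],"delta_pos":[0.12,-0.17,-0.06],"fingers":0.06}]'
python3 - <<'E'
from h import *
np.set_printoptions(precision=4,suppress=True)
S=snap('side','s2.png');T=snap('top','t2.png')
cv2.imwrite('pics/st2.png',cv2.resize(np.vstack([S['image'],T['image']])[...,::-1],(450,600)))
for n,c in(('top',T),('side',S)):
    H=hsv(c).astype(int);h,s,v=H[...,0],H[...,1],H[...,2]
    for ce,a,mk in blobs((h>20)&(h<32)&(s>120)&(v>90),12,80):
        p=onz(c,*ce,.056)
        if p[1]>0.02 and p[0]<.75: print(n,p[:2],a)
o=get_obs();print(o['position'],todelta((.4505,.079,.05),o),R.from_rotvec(o['tool_rot']).as_euler('ZYX',degrees=True))
E
```

```text
clock: 4.1
position: [0.4512, 0.0851, 0.1564]
tool_rot: [1.753, 2.605, 0.003]
ft_force: [-0.2, 0.5, -0.0]
opening: 0.0598
gripper_force: 0.0
top [0.6015 0.2378] 32
top [0.6009 0.345 ] 19
side [0.4507 0.0802] 56
side [0.6023 0.2411] 61
side [0.4335 0.2288] 68
side [0.5951 0.3641] 32
[0.4508 0.0852 0.1559] [-0.0056 -0.0028  0.1059] [112.202    0.0056 179.9209]
```

View pics/st2.png

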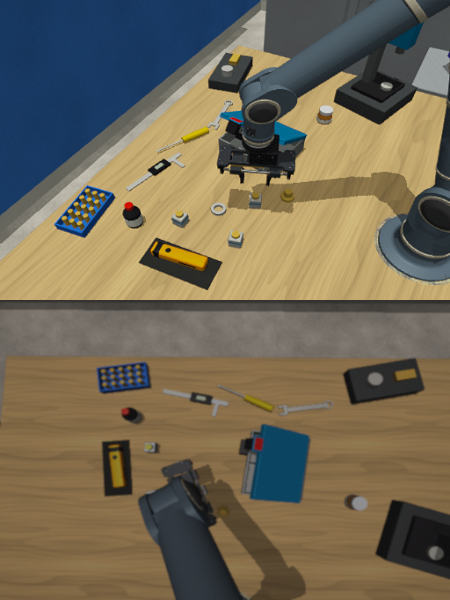

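The lid is swinging open (blue lid tilting in both views), and the gripper is above gauge C with the bench otherwise unchanged. I'm grasping C.

```bash
python3 -m jog '[{"turn":[0,0,0],"delta_pos":[-0.006,-0.003,0.05],"fingers":0.06},{"turn":[0,0,0],"delta_pos":[-0.006,-0.003,0.09],"fingers":0.06},{"turn":[0,0,0],"delta_pos":[-0.006,-0.003,0.122],"fingers":0.06},{"turn":[0,0,0],"delta_pos":[-0.006,-0.003,0.122],"fingers":0.06},{"turn":[0,0,0],"delta_pos":[-0.006,-0.003,0.122],"fingers":0},{"turn":[0,0,0],"delta_pos":[-0.006,-0.003,0.122],"fingers":0},{"turn":[0,0,0],"delta_pos":[-0.006,-0.003,0.122],"fingers":0},{"turn":[0,0,0],"delta_pos":[-0.006,-0.003,0.122],"fingers":0}]' 35
```

```text
clock: 5.2
position: [0.4497, 0.0786, 0.0344]
tool_rot: [1.749, 2.608, 0.001]
ft_force: [-0.3, 0.3, 7.4]
opening: 0.0337
gripper_force: 34.7
```

```bash
python3 -m jog '[{"turn":[0,0,0],"delta_pos":[0,0,-0.04],"fingers":0},{"turn":[0,0,0],"delta_pos":[0,0,-0.08],"fingers":0},{"turn":[0,0,5],"delta_pos":[-0.03,-0.01,-0.12],"fingers":0},{"turn":[0,0,10],"delta_pos":[-0.08,-0.02,-0.13],"fingers":0},{"turn":[0,0,15],"delta_pos":[-0.13,-0.03,-0.13],"fingers":0},{"turn":[0,0,20],"delta_pos":[-0.18,-0.045,-0.13],"fingers":0},{"turn":[0,0,25],"delta_pos":[-0.22,-0.055,-0.13],"fingers":0},{"turn":[0,0,30],"delta_pos":[-0.242,-0.061,-0.13],"fingers":0},{"turn":[0,0,30],"delta_pos":[-0.242,-0.061,-0.13],"fingers":0},{"turn":[0,0,30],"delta_pos":[-0.242,-0.061,-0.13],"fingers":0}]'
cat > st.py <<'E'
from h import *
import sys
np.set_printoptions(precision=4,suppress=True)
S=snap('side');T=snap('top')
for n,c in(('top',T),('side',S)):
    H=hsv(c).astype(int);h,s,v=H[...,0],H[...,1],H[...,2]
    for ce,a,mk in blobs((h>20)&(h<32)&(s>120)&(v>90),12,85):
        p=onz(c,*ce,.056)
        if p[0]<.7: print(n,ce,p[:2],a)
o=get_obs();print(o['position'],R.from_rotvec(o['tool_rot']).as_euler('ZYX',degrees=True),o['opening'],o['gripper_force'])
if len(sys.argv)>1:
    print(todelta([float(a) for a in sys.argv[1:4]],o))
cv2.imwrite('pics/s_.png',S['image'][...,::-1]);cv2.imwrite('pics/t_.png',T['image'][...,::-1])
E
python3 st.py .485 -.169 .045
cp pics/t_.png pics/t3.png; cp pics/s_.png pics/s3.png; python3 -c "
import cv2,numpy as np
cv2.imwrite('pics/st3.png',np.vstack([cv2.resize(cv2.imread('pics/s3.png')[90:240,190:390],(400,300)),cv2.resize(cv2.imread('pics/t3.png')[130:280,240:440],(400,300))]))"
```

```text
clock: 6.45
position: [0.4844, -0.1671, 0.1634]
tool_rot: [-2.362, -2.07, -0.0]
ft_force: [-0.6, 0.1, -2.8]
opening: 0.0341
gripper_force: 34.8
top [168.8438 187.375 ] [0.6015 0.2378] 32
top [129.5294 187.2353] [0.6007 0.3445] 17
top [171.  250.5] [0.4332 0.2258] 36
side [321.9 148.7] [ 0.5343 -0.2941] 20
side [203.2712 272.6949] [0.6026 0.2409] 59
side [267.8    299.1385] [0.4337 0.2283] 65
side [175.3548 315.2258] [0.5949 0.3636] 31
[ 0.4846 -0.1668  0.1635] [  82.5224   -0.027  -179.9856] 0.03400824034134893 34.75332469213754
[-0.0022  0.0007  0.1185]
```

View pics/st3.png

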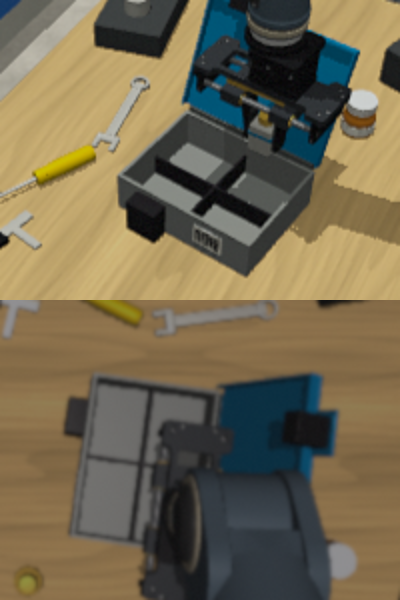

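The lid is fully open, four compartments are visible, and the gauge is held over the front-right compartment. I check the partition cross quickly, then lower.

```bash
python3 - <<'E'
from h import *
c=snap('top');print(onz(c,310,211.5,.039), onz(c,240+96/2.,130+76/2.,.066),onz(c,240+216/2,130+92/2,.066),onz(c,240+70/2,130+234/2,.066))
E
python3 -m jog '[{"turn":[0,0,0],"delta_pos":[-0.002,0.001,0.05],"fingers":0},{"turn":[0,0,0],"delta_pos":[-0.002,0.001,0.09],"fingers":0},{"turn":[0,0,0],"delta_pos":[-0.002,0.001,0.115],"fingers":0},{"turn":[0,0,0],"delta_pos":[-0.002,0.001,0.124],"fingers":0},{"turn":[0,0,0],"delta_pos":[-0.002,0.001,0.124],"fingers":0}]'
```

```text
[ 0.54147893 -0.14509136  0.039     ] [ 0.65616325 -0.0828937   0.066     ] [ 0.63629151 -0.24264471  0.066     ] [ 0.44675749 -0.04974983  0.066     ]
clock: 7.22
position: [0.4861, -0.1697, 0.04]
tool_rot: [2.363, 2.07, 0.001]
ft_force: [0.2, 0.7, -1.5]
opening: 0.0336
gripper_force: 34.9
```

```bash
python3 -m jog '[{"turn":[0,0,0],"delta_pos":[0,0,0.001],"fingers":0.05},{"turn":[0,0,0],"delta_pos":[0,0,0.001],"fingers":0.05},{"turn":[0,0,0],"delta_pos":[0,0,0.001],"fingers":0.05},{"turn":[0,0,0],"delta_pos":[0,0,-0.04],"fingers":0.05},{"turn":[0,0,0],"delta_pos":[0,0,-0.09],"fingers":0.05},{"turn":[0,0,-4],"delta_pos":[0.05,-0.01,-0.12],"fingers":0.06},{"turn":[0,0,-8],"delta_pos":[0.11,-0.03,-0.12],"fingers":0.06},{"turn":[0,0,-12],"delta_pos":[0.17,-0.045,-0.12],"fingers":0.06},{"turn":[0,0,-16],"delta_pos":[0.23,-0.06,-0.12],"fingers":0.06},{"turn":[0,0,-20],"delta_pos":[0.29,-0.08,-0.12],"fingers":0.06},{"turn":[0,0,-24],"delta_pos":[0.35,-0.095,-0.12],"fingers":0.06},{"turn":[0,0,-24],"delta_pos":[0.387,-0.104,-0.11],"fingers":0.06}]'
python3 -m jog '[{"turn":[0,0,0],"delta_pos":[0,0,0],"fingers":0.06},{"turn":[0,0,0],"delta_pos":[0,0,0],"fingers":0.06}]' >/dev/null
python3 st.py .4335 .227 .034; cp pics/t_.png pics/t4.png
python3 -c "
import cv2,numpy as np
cv2.imwrite('pics/st4.png',np.vstack([cv2.resize(cv2.imread('pics/s_.png')[90:370,100:390],(435,420)),cv2.resize(cv2.imread('pics/t_.png')[150:270,210:400],(285,180)).copy()] ) if 0 else cv2.resize(cv2.imread('pics/s_.png')[90:370,100:390],(725,590)))"
```

```text
clock: 8.72
position: [0.4336, 0.2305, 0.1505]
tool_rot: [1.878, 2.517, 0.005]
ft_force: [0.3, -0.4, -0.3]
opening: 0.0599
gripper_force: 0.0
top [168.8438 187.375 ] [0.6015 0.2378] 32
top [129.3333 187.2222] [0.6007 0.345 ] 18
top [320.7059 232.5   ] [ 0.4857 -0.1711] 34
side [318.7826 179.8913] [ 0.4886 -0.1713] 46
side [203.3492 272.9524] [0.602  0.2414] 63
side [267.8784 299.5676] [0.433  0.2292] 74
side [175.0909 315.4545] [0.5951 0.3644] 33
[0.4344 0.2253 0.1495] [ 106.2018    0.0628 -179.9971] 0.05966239004667831 0.0
[ 0.002  -0.0004  0.1155]
```

View pics/st4.png

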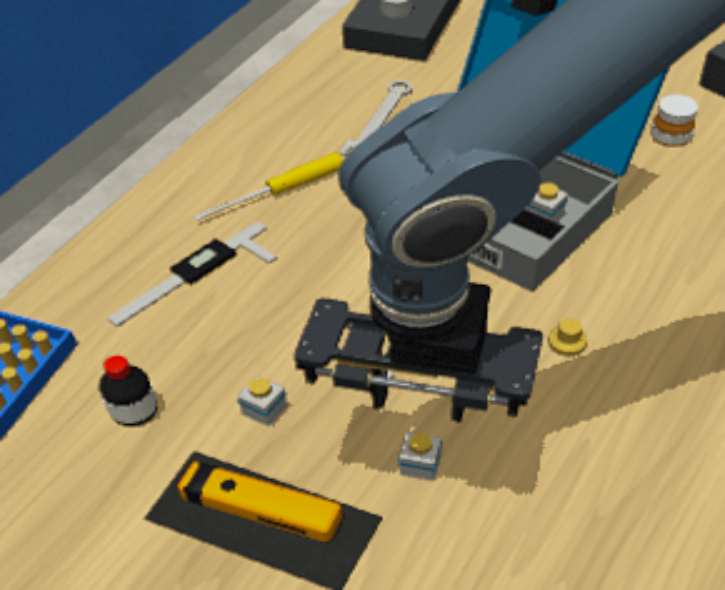

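Gauge C stands in its compartment (548,197) and B waits under the gripper (420,450). I'm grasping B.

```bash
python3 -m jog '[{"turn":[0,0,0],"delta_pos":[0.002,0,0.05],"fingers":0.06},{"turn":[0,0,0],"delta_pos":[0.002,0,0.09],"fingers":0.06},{"turn":[0,0,0],"delta_pos":[0.002,0,0.115],"fingers":0.06},{"turn":[0,0,0],"delta_pos":[0.002,0,0.115],"fingers":0.06},{"turn":[0,0,0],"delta_pos":[0.002,0,0.115],"fingers":0},{"turn":[0,0,0],"delta_pos":[0.002,0,0.115],"fingers":0},{"turn":[0,0,0],"delta_pos":[0.002,0,0.115],"fingers":0},{"turn":[0,0,0],"delta_pos":[0.002,0,0.115],"fingers":0}]' 35
python3 - <<'E'
from h import *
o=get_obs()
for p in [(.4946,-.0976,.165)]: print(todelta(p,o))
E
```

```text
clock: 10.07
position: [0.4336, 0.2288, 0.0352]
tool_rot: [1.883, 2.514, 0.0]
ft_force: [-0.3, -1.1, 4.5]
opening: 0.034
gripper_force: 35.0
[-0.33040564 -0.03316986 -0.12960666]
```

```bash
python3 -m jog '[{"turn":[0,0,0],"delta_pos":[0,0,-0.05],"fingers":0},{"turn":[0,0,0],"delta_pos":[-0.01,0,-0.1],"fingers":0},{"turn":[0,0,4],"delta_pos":[-0.06,-0.005,-0.13],"fingers":0},{"turn":[0,0,8],"delta_pos":[-0.12,-0.01,-0.13],"fingers":0},{"turn":[0,0,12],"delta_pos":[-0.18,-0.015,-0.13],"fingers":0},{"turn":[0,0,16],"delta_pos":[-0.24,-0.02,-0.13],"fingers":0},{"turn":[0,0,20],"delta_pos":[-0.29,-0.03,-0.13],"fingers":0},{"turn":[0,0,24],"delta_pos":[-0.33,-0.033,-0.13],"fingers":0},{"turn":[0,0,24],"delta_pos":[-0.33,-0.033,-0.13],"fingers":0},{"turn":[0,0,24],"delta_pos":[-0.33,-0.033,-0.13],"fingers":0}]'
python3 st.py .4946 -.0976 .0395
```

```text
clock: 11.32
position: [0.4942, -0.0962, 0.1643]
tool_rot: [-2.363, -2.069, -0.0]
ft_force: [0.7, 0.3, -2.2]
opening: 0.0339
gripper_force: 35.0
top [168.8438 187.375 ] [0.6015 0.2378] 32
top [129.3333 187.2222] [0.6007 0.345 ] 18
side [305.7692 163.2308] [ 0.5498 -0.2146] 13
side [319.0811 179.5405] [ 0.4884 -0.1729] 37
side [203.25   272.7667] [0.6025 0.2411] 60
side [175.3125 315.375 ] [0.5948 0.364 ] 32
[ 0.4943 -0.0955  0.1645] [  82.5163   -0.0287 -179.9797] 0.03350267473935206 34.999861009418964
[-0.0021  0.0006  0.125 ]
```

```bash
python3 -m jog '[{"turn":[0,0,0],"delta_pos":[-0.002,0,0.05],"fingers":0},{"turn":[0,0,0],"delta_pos":[-0.002,0,0.09],"fingers":0},{"turn":[0,0,0],"delta_pos":[-0.002,0,0.115],"fingers":0},{"turn":[0,0,0],"delta_pos":[-0.002,0,0.125],"fingers":0},{"turn":[0,0,0],"delta_pos":[-0.002,0,0.125],"fingers":0}]'
python3 -c "
from h import *
print(todelta((.602,.239,.15)))"
```

```text
clock: 12.05
position: [0.4948, -0.0978, 0.0401]
tool_rot: [2.362, 2.071, 0.001]
ft_force: [0.7, -0.2, -2.0]
opening: 0.0337
gripper_force: 35.0
[ 0.34796001  0.06227707 -0.10975296]
```

```bash
python3 -m jog '[{"turn":[0,0,0],"delta_pos":[0,0,0.001],"fingers":0.05},{"turn":[0,0,0],"delta_pos":[0,0,0.001],"fingers":0.05},{"turn":[0,0,0],"delta_pos":[0,0,0.001],"fingers":0.05},{"turn":[0,0,0],"delta_pos":[0,0,-0.04],"fingers":0.05},{"turn":[0,0,0],"delta_pos":[0,0,-0.09],"fingers":0.05},{"turn":[0,0,-1],"delta_pos":[0.05,0.01,-0.12],"fingers":0.06},{"turn":[0,0,-2],"delta_pos":[0.11,0.02,-0.12],"fingers":0.06},{"turn":[0,0,-3],"delta_pos":[0.17,0.03,-0.12],"fingers":0.06},{"turn":[0,0,-4],"delta_pos":[0.23,0.04,-0.12],"fingers":0.06},{"turn":[0,0,-6],"delta_pos":[0.29,0.05,-0.12],"fingers":0.06},{"turn":[0,0,-6.5],"delta_pos":[0.335,0.06,-0.12],"fingers":0.06},{"turn":[0,0,-6.5],"delta_pos":[0.348,0.062,-0.11],"fingers":0.06}]'
python3 -m jog '[{"turn":[0,0,0],"delta_pos":[0,0,0],"fingers":0.06},{"turn":[0,0,0],"delta_pos":[0,0,0],"fingers":0.06}]' >/dev/null
python3 st.py .602 .239 .034; python3 -c "
import cv2
cv2.imwrite('pics/st5.png',cv2.resize(cv2.imread('pics/s_.png')[90:370,100:390],(725,590)))"
```

```text
clock: 13.55
position: [0.6024, 0.2418, 0.1502]
tool_rot: [-2.238, -2.203, -0.005]
ft_force: [-0.6, -0.1, -0.1]
opening: 0.0602
gripper_force: 0.0
top [293.7742 228.8065] [ 0.4945 -0.0996] 31
top [320.7059 232.5   ] [ 0.4857 -0.1711] 34
top [250.3684 272.7895] [0.3781 0.0142] 19
side [318.9348 179.9348] [ 0.4882 -0.1713] 46
side [305.1765 195.3333] [ 0.4968 -0.1002] 51
side [203.4848 273.    ] [0.6016 0.2413] 66
side [175.1176 315.5   ] [0.595  0.3644] 34
[0.6024 0.2354 0.1497] [ 88.702    0.0773 179.9824] 0.05960936375329887 0.0
[ 0.0038 -0.0005  0.1157]
```

View pics/st5.png

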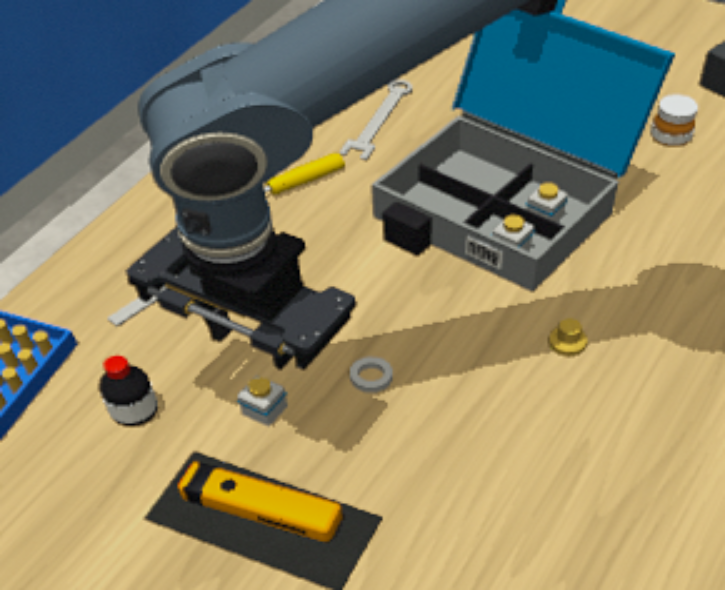

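Two gauges stand in the case; A at (262,400) in this crop. The oil bottle is close along the gripper's length, so I turn the tool 90° before descending.

```bash
python3 -m jog '[{"turn":[0,0,-10],"delta_pos":[0.004,0,0],"fingers":0.06},{"turn":[0,0,-20],"delta_pos":[0.004,0,0],"fingers":0.06},{"turn":[0,0,-30],"delta_pos":[0.004,0,0],"fingers":0.06},{"turn":[0,0,-40],"delta_pos":[0.004,0,0],"fingers":0.06},{"turn":[0,0,-50],"delta_pos":[0.004,0,0],"fingers":0.06},{"turn":[0,0,-60],"delta_pos":[0.004,0,0],"fingers":0.06},{"turn":[0,0,-70],"delta_pos":[0.004,0,0],"fingers":0.06},{"turn":[0,0,-80],"delta_pos":[0.004,0,0],"fingers":0.06},{"turn":[0,0,-90],"delta_pos":[0.004,0,0],"fingers":0.06},{"turn":[0,0,-90],"delta_pos":[0.004,0,0],"fingers":0.06},{"turn":[0,0,-90],"delta_pos":[0.004,0,0],"fingers":0.06}]'
python3 st.py .602 .239 .034
```

```text
clock: 15.28
position: [0.6024, 0.2407, 0.1497]
tool_rot: [0.037, 3.141, -0.001]
ft_force: [0.2, -0.0, -0.2]
opening: 0.0601
gripper_force: 0.0
top [293.6875 228.75  ] [ 0.4947 -0.0994] 32
top [320.7576 232.4242] [ 0.4859 -0.1712] 33
side [318.9348 179.9348] [ 0.4882 -0.1713] 46
side [305.1765 195.3333] [ 0.4968 -0.1002] 51
side [203.4308 273.0615] [0.6016 0.2415] 65
side [175.0606 315.5152] [0.5951 0.3645] 33
[0.6023 0.2412 0.1497] [ 178.7379    0.0282 -179.9676] 0.059916221780376346 0.0
[ 0.0003 -0.0021  0.1157]
```

```bash
python3 -m jog '[{"turn":[0,0,0],"delta_pos":[0,-0.002,0.05],"fingers":0.06},{"turn":[0,0,0],"delta_pos":[0,-0.002,0.09],"fingers":0.06},{"turn":[0,0,0],"delta_pos":[0,-0.002,0.115],"fingers":0.06},{"turn":[0,0,0],"delta_pos":[0,-0.002,0.115],"fingers":0.06},{"turn":[0,0,0],"delta_pos":[0,-0.002,0.115],"fingers":0},{"turn":[0,0,0],"delta_pos":[0,-0.002,0.115],"fingers":0},{"turn":[0,0,0],"delta_pos":[0,-0.002,0.115],"fingers":0},{"turn":[0,0,0],"delta_pos":[0,-0.002,0.115],"fingers":0}]' 35
python3 - <<'E'
from h import *
o=get_obs()
for p in [(.6006,-.1122,.165)]: print(todelta(p,o))
E
```

```text
clock: 16.38
position: [0.6026, 0.2395, 0.0355]
tool_rot: [0.032, 3.14, -0.0]
ft_force: [-0.1, -1.4, 3.8]
opening: 0.0333
gripper_force: 35.0
[-0.00529551 -0.35172507 -0.12951208]
```

```bash
python3 -m jog '[{"turn":[0,0,0],"delta_pos":[0,0,-0.05],"fingers":0},{"turn":[0,0,0],"delta_pos":[0,-0.02,-0.1],"fingers":0},{"turn":[0,0,10],"delta_pos":[0,-0.06,-0.13],"fingers":0},{"turn":[0,0,20],"delta_pos":[0,-0.1,-0.13],"fingers":0},{"turn":[0,0,30],"delta_pos":[0,-0.14,-0.13],"fingers":0},{"turn":[0,0,40],"delta_pos":[0,-0.18,-0.13],"fingers":0},{"turn":[0,0,50],"delta_pos":[0,-0.22,-0.13],"fingers":0},{"turn":[0,0,60],"delta_pos":[0,-0.26,-0.13],"fingers":0},{"turn":[0,0,70],"delta_pos":[0,-0.3,-0.13],"fingers":0},{"turn":[0,0,80],"delta_pos":[-0.003,-0.34,-0.13],"fingers":0},{"turn":[0,0,90],"delta_pos":[-0.005,-0.352,-0.13],"fingers":0},{"turn":[0,0,96.5],"delta_pos":[-0.005,-0.352,-0.13],"fingers":0}]'
python3 -m jog '[{"turn":[0,0,0],"delta_pos":[0,0,0],"fingers":0},{"turn":[0,0,0],"delta_pos":[0,0,0],"fingers":0}]' >/dev/null
python3 st.py .6006 -.1122 .0395
```

```text
clock: 17.88
position: [0.5996, -0.1145, 0.1641]
tool_rot: [-2.372, -2.06, 0.001]
ft_force: [0.0, -0.6, -0.7]
opening: 0.0337
gripper_force: 35.0
top [129.5556 187.1667] [0.6009 0.3445] 18
top [293.6857 228.4857] [ 0.4954 -0.0994] 35
side [319.  179.5] [ 0.4887 -0.173 ] 38
side [305.2    195.0444] [ 0.4973 -0.1011] 45
side [175.3333 315.3333] [0.5948 0.3639] 30
[ 0.6    -0.1121  0.1645] [  82.4467   -0.0098 -179.9905] 0.0335649906811623 34.99984435737133
[-0.0001  0.0007  0.125 ]
```

```bash
python3 -m jog '[{"turn":[0,0,0],"delta_pos":[0,0,0.05],"fingers":0},{"turn":[0,0,0],"delta_pos":[0,0,0.09],"fingers":0},{"turn":[0,0,0],"delta_pos":[0,0,0.115],"fingers":0},{"turn":[0,0,0],"delta_pos":[0,0,0.125],"fingers":0},{"turn":[0,0,0],"delta_pos":[0,0,0.125],"fingers":0},{"turn":[0,0,0],"delta_pos":[0,0,0.126],"fingers":0.05},{"turn":[0,0,0],"delta_pos":[0,0,0.126],"fingers":0.05},{"turn":[0,0,0],"delta_pos":[0,0,0.126],"fingers":0.05},{"turn":[0,0,0],"delta_pos":[0,0,0.09],"fingers":0.05},{"turn":[0,0,0],"delta_pos":[0,0,0.04],"fingers":0.05},{"turn":[0,0,0],"delta_pos":[0,0,0],"fingers":0.05},{"turn":[0,0,0],"delta_pos":[0,0,-0.05],"fingers":0.05}]'
python3 st.py
```

```text
clock: 19.73
position: [0.5995, -0.1126, 0.2155]
tool_rot: [-2.364, -2.068, 0.001]
ft_force: [-0.4, -0.2, 0.2]
opening: 0.0499
gripper_force: 0.0
top [129.3333 187.2222] [0.6007 0.345 ] 18
top [293.7097 228.7097] [ 0.4948 -0.0995] 31
side [272.6098 179.6098] [ 0.6032 -0.1102] 41
side [319.  179.5] [ 0.4887 -0.173 ] 38
side [305.2    195.0444] [ 0.4973 -0.1011] 45
side [175.1667 315.4667] [0.5949 0.3643] 30
[ 0.6035 -0.1121  0.2208] [ 82.3434   0.0117 179.3418] 0.050012432021068226 0.0
```

All three gauges are in the case (buttons measured at the compartment positions). I go over the lid to behind its outer face.

```bash
python3 -m jog '[{"turn":[0,0,0],"delta_pos":[0,0,-0.05],"fingers":0},{"turn":[0,0,0],"delta_pos":[0,0,-0.1],"fingers":0},{"turn":[0,0,0],"delta_pos":[0,-0.01,-0.145],"fingers":0},{"turn":[0,0,0],"delta_pos":[-0.04,-0.03,-0.145],"fingers":0},{"turn":[0,0,0],"delta_pos":[-0.09,-0.053,-0.145],"fingers":0},{"turn":[0,0,0],"delta_pos":[-0.14,-0.053,-0.145],"fingers":0},{"turn":[0,0,0],"delta_pos":[-0.19,-0.053,-0.145],"fingers":0},{"turn":[0,0,0],"delta_pos":[-0.24,-0.053,-0.145],"fingers":0},{"turn":[0,0,0],"delta_pos":[-0.256,-0.053,-0.145],"fingers":0},{"turn":[0,0,0],"delta_pos":[-0.256,-0.053,-0.1],"fingers":0},{"turn":[0,0,0],"delta_pos":[-0.256,-0.053,-0.06],"fingers":0},{"turn":[0,0,0],"delta_pos":[-0.256,-0.053,-0.03],"fingers":0}]'
cat > cs.py <<'E'
from h import *
o=get_obs();O=np.array([.5415,-.146,0]);cx=np.array([-.136,-.991,0]);cy=np.array([.991,-.136,0])
p=np.array(o['position'])-O
print('case x,y, tipz mm',(p@cx*1000).round(1),(p@cy*1000).round(1),round((p[2]-nose_length)*1000,1),np.round(o['ft_force'],1),o['opening'],R.from_rotvec(o['tool_rot']).as_euler('ZYX',degrees=True).round(1))
S=snap('side');cv2.imwrite('pics/s_.png',S['image'][...,::-1])
E
python3 cs.py;cp pics/s_.png pics/s6.png; python3 -c "
import cv2
cv2.imwrite('pics/s6c.png',cv2.resize(cv2.imread('pics/s6.png')[30:250,190:430],(600,550)))"
```

```text
clock: 21.32
position: [0.5132, -0.3575, 0.2425]
tool_rot: [-2.361, -2.069, -0.0]
ft_force: [-0.5, -0.1, -0.1]
opening: 0.0005
gripper_force: 0.0
case x,y, tipz mm 213.5 0.7 217.5 [-0.5 -0.1 -0.1] 0.00048577594837957716 [ 8.250e+01 -1.000e-01 -1.799e+02]
```

View pics/s6c.png

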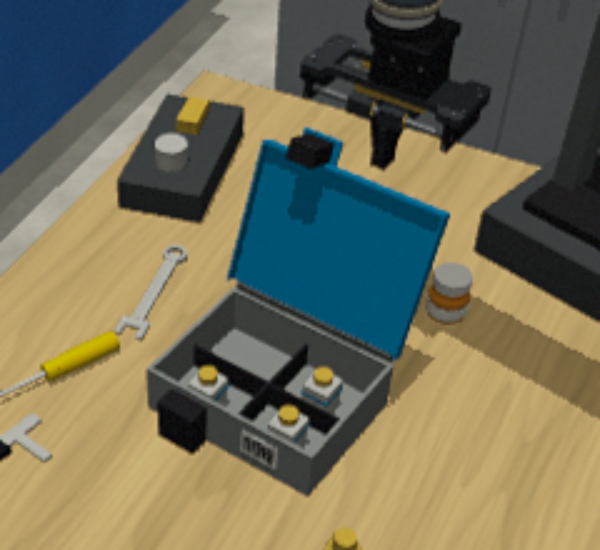

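The lid stands open and the closed fingers are behind its outer face, with all three gauges seated. Now I swing it down along the arc.

```bash
python3 -m jog '[{"turn":[0,0,0],"delta_pos":[0.0235,0,0],"fingers":0},{"turn":[0,0,0],"delta_pos":[0.0435,0,0],"fingers":0},{"turn":[0,0,0],"delta_pos":[0.0635,0,0],"fingers":0},{"turn":[0,0,0],"delta_pos":[0.0785,0,0],"fingers":0},{"turn":[0,0,0],"delta_pos":[0.09,0,0],"fingers":0},{"turn":[0,0,0],"delta_pos":[0.1,0,0],"fingers":0},{"turn":[0,0,0],"delta_pos":[0.1135,0,-0.003],"fingers":0},{"turn":[0,0,0],"delta_pos":[0.128,0,-0.004],"fingers":0},{"turn":[0,0,0],"delta_pos":[0.142,0,-0.004],"fingers":0},{"turn":[0,0,0],"delta_pos":[0.1545,0,-0.004],"fingers":0}]'; python3 cs.py
```

```text
clock: 22.62
position: [0.5341, -0.2049, 0.2486]
tool_rot: [-2.364, -2.069, -0.0]
ft_force: [-0.1, -0.1, -1.0]
opening: 0.0002
gripper_force: 0.5
case x,y, tipz mm 59.3 0.7 223.6 [-0.1 -0.1 -1. ] 0.0001917076908137943 [  82.4   -0.  -180. ]
```

```bash
python3 -m jog '[{"turn":[0,0,0],"delta_pos":[0.022,0,0.004],"fingers":0},{"turn":[0,0,0],"delta_pos":[0.0445,0,0.0125],"fingers":0},{"turn":[0,0,0],"delta_pos":[0.065,0,0.0245],"fingers":0},{"turn":[0,0,0],"delta_pos":[0.084,0,0.0385],"fingers":0},{"turn":[0,0,0],"delta_pos":[0.0985,0,0.0545],"fingers":0},{"turn":[0,0,0],"delta_pos":[0.11,0,0.0705],"fingers":0},{"turn":[0,0,0],"delta_pos":[0.119,0,0.0895],"fingers":0},{"turn":[0,0,0],"delta_pos":[0.125,0,0.108],"fingers":0},{"turn":[0,0,0],"delta_pos":[0.128,0,0.1245],"fingers":0},{"turn":[0,0,0],"delta_pos":[0.129,0,0.134],"fingers":0},{"turn":[0,0,0],"delta_pos":[0.129,0,0.134],"fingers":0}]'; python3 cs.py
python3 -c "
import cv2
cv2.imwrite('pics/s7c.png',cv2.resize(cv2.imread('pics/s_.png')[60:250,190:400],(500,450)))"
```

```text
clock: 24.05
position: [0.5507, -0.0782, 0.1137]
tool_rot: [-2.364, -2.067, 0.002]
ft_force: [1.1, -0.2, 0.7]
opening: 0.0007
gripper_force: 0.3
case x,y, tipz mm -68.4 -0.2 88.7 [ 1.1 -0.2  0.7] 0.0006537205581449121 [  82.3    0.  -179.9]
```

View pics/s7c.png

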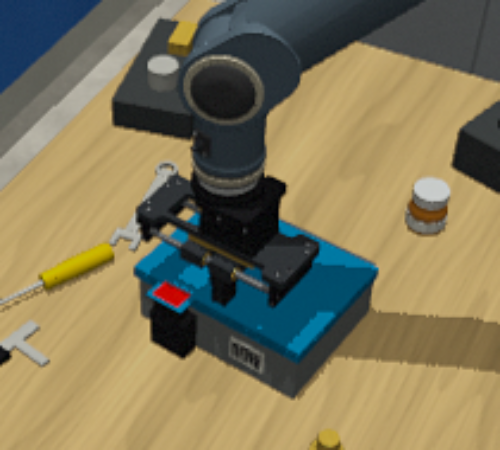

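The lid is nearly shut under the fingertips. Now I press to the stop and let go.

```bash
python3 -m jog '[{"turn":[0,0,0],"delta_pos":[0,0,0.006],"fingers":0},{"turn":[0,0,0],"delta_pos":[0,0,0.011],"fingers":0},{"turn":[0,0,0],"delta_pos":[0,0,0.014],"fingers":0},{"turn":[0,0,0],"delta_pos":[0,0,0.016],"fingers":0},{"turn":[0,0,0],"delta_pos":[0,0,0.016],"fingers":0}]'; python3 -c "from h import *;print(get_obs()['ft_force'])"
```

```text
clock: 24.72
position: [0.5517, -0.0783, 0.1001]
tool_rot: [2.364, 2.067, -0.001]
ft_force: [-2.7, 0.3, 12.1]
opening: 0.0003
gripper_force: 5.9
[-2.66381908  0.28076285 12.1036732 ]
```

```bash
python3 -m jog '[{"turn":[0,0,0],"delta_pos":[0,0,0],"fingers":0},{"turn":[0,0,0],"delta_pos":[0,0,-0.04],"fingers":0.06},{"turn":[0,0,0],"delta_pos":[0.03,0,-0.09],"fingers":0.06},{"turn":[0,0,-10],"delta_pos":[0.09,0,-0.1],"fingers":0.06},{"turn":[0,0,-20],"delta_pos":[0.15,-0.01,-0.1],"fingers":0.06},{"turn":[0,0,-30],"delta_pos":[0.2,-0.02,-0.1],"fingers":0.06},{"turn":[0,0,-40],"delta_pos":[0.23,-0.02,-0.1],"fingers":0.06},{"turn":[0,0,-50],"delta_pos":[0.23,-0.02,-0.1],"fingers":0.06},{"turn":[0,0,-60],"delta_pos":[0.23,-0.02,-0.1],"fingers":0.06},{"turn":[0,0,-70],"delta_pos":[0.23,-0.02,-0.1],"fingers":0.06},{"turn":[0,0,-80],"delta_pos":[0.23,-0.02,-0.1],"fingers":0.06},{"turn":[0,0,-90],"delta_pos":[0.23,-0.02,-0.1],"fingers":0.06}]'
python3 - <<'E'
from h import *
np.set_printoptions(precision=4,suppress=True)
S=snap('side','s8.png');T=snap('top','t8.png')
for n,c in(('top',T),('side',S)):
    H=hsv(c).astype(int);h,s,v=H[...,0],H[...,1],H[...,2]
    m=((h>14)&(h<32)&(s>150)&(v>110))
    for ce,a,mk in blobs(m,150,1500):
        p=onz(c,*ce,.036)
        if p[1]>.25 and p[0]<.65: print(n,'scanner',p[:2],a,rectz(c,mk,.036))
    for ce,a,mk in blobs(v<45,900,2500):
        p=onz(c,*ce,.004)
        if p[1]>.25 and p[0]<.7: print(n,'mat',p[:2],a,rectz(c,mk,.004))
    r=[(ce,a) for ce,a,mk in blobs(((h<6)|(h>174))&(s>150)&(v>90),30)]
    print([(onz(c,*ce,.081),a) for ce,a in r])
a=cv2.resize(S['image'][90:380,120:400],(560,580));b=cv2.resize(T['image'][170:260,110:190],(200,225))
out=np.zeros((580,760,3),np.uint8);out[:,:560]=a;out[:225,560:]=b
cv2.imwrite('pics/st8.png',out[...,::-1])
E
```

```text
clock: 26.22
position: [0.5618, 0.1519, 0.1981]
tool_rot: [-0.201, -3.135, 0.002]
ft_force: [-0.9, 0.6, -0.1]
opening: 0.0603
gripper_force: 0.0
[(array([0.719 , 0.3071, 0.081 ]), np.int32(52)), (array([ 0.6059, -0.0538,  0.081 ]), np.int32(82))]
side scanner [0.521 0.347] 946 ((522.639404296875, 347.679443359375), (128.85887145996094, 43.27253341674805), 8.42737865447998)
side mat [0.5175 0.3638] 1577 ((528.1814575195312, 353.1343994140625), (197.2127227783203, 87.51923370361328), 5.7180399894714355)
[(array([0.7244, 0.2981, 0.081 ]), np.int32(78))]
```

View pics/st8.png

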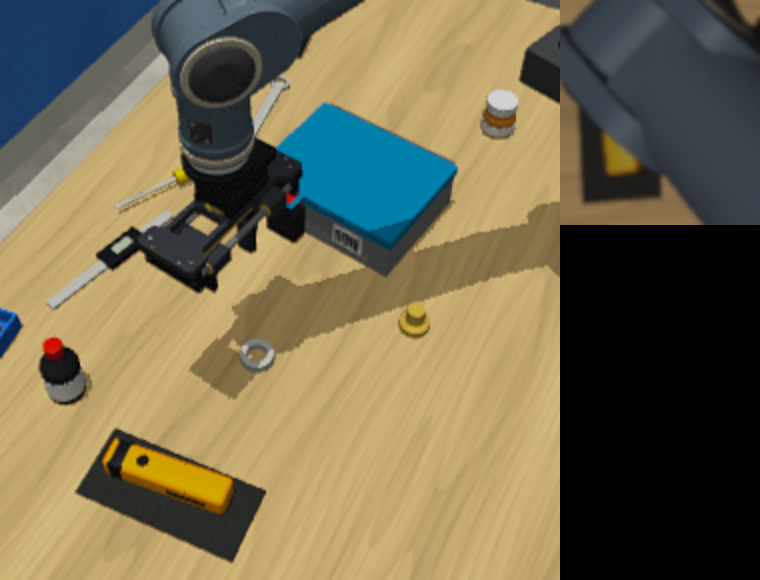

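The lid is back down and holding (pad again at its latched position), and the scanner is undisturbed on its mat. I work out its centre and axis from the unoccluded first pictures and the current side view.

```bash
python3 - <<'E'
from h import *
np.set_printoptions(precision=4,suppress=True)
cs={'top':read_camera('top'),'side':read_camera('side')}
for f,n in(('top1.png','top'),('side1.png','side'),('s8.png','side')):
    c=cs[n]; c['image']=cv2.imread('pics/'+f)[...,::-1].copy()
    H=hsv(c).astype(int);h,s,v=H[...,0],H[...,1],H[...,2]
    m=((h>12)&(h<32)&(s>150)&(v>100))
    pts=[]
    for ce,a,mk in blobs(m,8,1500):
        p=onz(c,*ce,.036)
        if .28<p[1]<.4 and .4<p[0]<.65:
            ys,xs=np.nonzero(mk); pts+=list(zip(xs,ys))
    P=np.array([onz(c,u,v,.036)[:2]*1000 for u,v in pts],np.float32)
    print(f,cv2.minAreaRect(P))
    ax=np.array([np.cos(np.radians(8.8)),np.sin(np.radians(8.8))]);t=P@ax; w=P@np.array([-ax[1],ax[0]])
    print(' extents',t.min(),t.max(),w.min(),w.max())
    # width of top at slices
o=get_obs();print(R.from_rotvec(o['tool_rot']).as_euler('ZYX',degrees=True),o['position'])
E
```

```text
top1.png ((534.901611328125, 342.4463195800781), (146.40113830566406, 32.446937561035156), 8.94350814819336)
 extents 507.76764573215087 654.173424272277 240.2211204001274 272.8107460361243
side1.png ((534.199951171875, 349.36212158203125), (149.625244140625, 42.49605941772461), 8.930333137512207)
 extents 506.50400928307397 656.1529177308385 242.18342008400333 284.78559939245235
s8.png ((532.9188232421875, 349.7026062011719), (152.4017791748047, 44.12895965576172), 9.056767463684082)
 extents 503.9106005870726 656.3351456900812 241.96986365959935 286.1388968855363
[ 172.1627   -0.0361 -179.9801] [0.5619 0.1521 0.1982]
```

```bash
python3 -m jog '[{"turn":[0,0,-5],"delta_pos":[0.015,0.05,0],"fingers":0.065},{"turn":[0,0,-10],"delta_pos":[0.03,0.1,0.02],"fingers":0.065},{"turn":[0,0,-15],"delta_pos":[0.045,0.15,0.04],"fingers":0.065},{"turn":[0,0,-17],"delta_pos":[0.053,0.186,0.06],"fingers":0.065},{"turn":[0,0,-17],"delta_pos":[0.053,0.186,0.09],"fingers":0.065},{"turn":[0,0,-17],"delta_pos":[0.053,0.186,0.09],"fingers":0.065}]'
python3 - <<'E'
from h import *
np.set_printoptions(precision=4,suppress=True)
o=get_obs();print(todelta((.5346,.3433,.033),o),R.from_rotvec(o['tool_rot']).as_euler('ZYX',degrees=True))
S=snap('side','s9.png');cv2.imwrite('pics/s9c.png',cv2.resize(S['image'][240:384,130:300],(680,576))[...,::-1])
E
```

```text
clock: 27.18
position: [0.5331, 0.3428, 0.1063]
tool_rot: [0.255, -3.128, 0.005]
ft_force: [0.6, 0.8, 0.3]
opening: 0.0648
gripper_force: 0.0
[-0.0018  0.0004  0.0732] [-170.6932   -0.2231 -179.8191]
```

View pics/s9c.png

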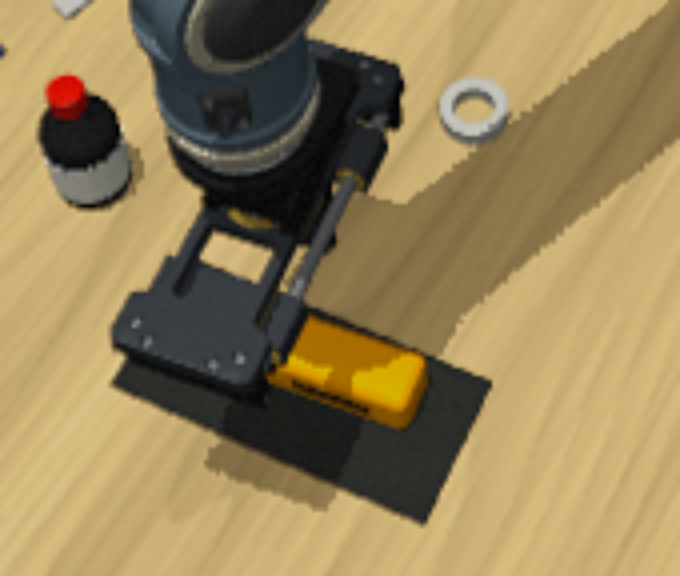

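The gripper straddles the scanner (rear end visible at (350,370)) and the mat is clear. I descend and grasp.

```bash
python3 -m jog '[{"turn":[0,0,0],"delta_pos":[-0.002,0,0.03],"fingers":0.065},{"turn":[0,0,0],"delta_pos":[-0.002,0,0.06],"fingers":0.065},{"turn":[0,0,0],"delta_pos":[-0.002,0,0.073],"fingers":0.065},{"turn":[0,0,0],"delta_pos":[-0.002,0,0.073],"fingers":0.065},{"turn":[0,0,0],"delta_pos":[-0.002,0,0.073],"fingers":0},{"turn":[0,0,0],"delta_pos":[-0.002,0,0.073],"fingers":0},{"turn":[0,0,0],"delta_pos":[-0.002,0,0.073],"fingers":0},{"turn":[0,0,0],"delta_pos":[-0.002,0,0.073],"fingers":0},{"turn":[0,0,0],"delta_pos":[-0.002,0,0.04],"fingers":0},{"turn":[0,0,0],"delta_pos":[-0.002,0,0],"fingers":0},{"turn":[0,0,0],"delta_pos":[-0.002,0,-0.03],"fingers":0},{"turn":[0,0,0],"delta_pos":[-0.002,0,-0.03],"fingers":0}]' 40
python3 - <<'E'
from h import *
np.set_printoptions(precision=4,suppress=True)
o=get_obs();O=np.array([.5415,-.146,0]);cx=np.array([-.136,-.991,0]);cy=np.array([.991,-.136,0])
p=O-.240*cx-.041*cy+np.array([0,0,.12]);print(p,todelta(p,o),R.from_rotvec(o['tool_rot']).as_euler('ZYX',degrees=True),o['opening'])
S=snap('side','s10.png');cv2.imwrite('pics/s10c.png',cv2.resize(S['image'][220:384,130:330],(700,574))[...,::-1])
E
```

```text
clock: 28.72
position: [0.5369, 0.3453, 0.1407]
tool_rot: [-0.256, 3.128, 0.003]
ft_force: [0.4, 0.3, -2.6]
opening: 0.0356
gripper_force: 40.0
[0.5335 0.0974 0.12  ] [ 0.0437 -0.244   0.02  ] [-170.6504    0.2172  179.891 ] 0.0355834635244943
```

View pics/s10c.png

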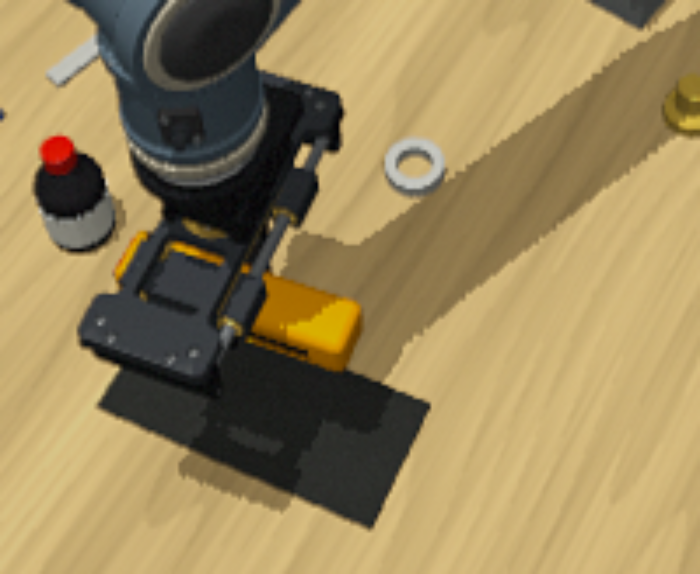

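The scanner is held level, nose towards the oil bottle side, and lifted clear. I carry it towards the label and get the label's centroid.

```bash
python3 -m jog '[{"turn":[0,0,6],"delta_pos":[0.01,-0.04,0],"fingers":0},{"turn":[0,0,16],"delta_pos":[0.02,-0.08,0],"fingers":0},{"turn":[0,0,26],"delta_pos":[0.03,-0.12,0],"fingers":0},{"turn":[0,0,36],"delta_pos":[0.035,-0.15,0],"fingers":0},{"turn":[0,0,46],"delta_pos":[0.04,-0.18,0],"fingers":0},{"turn":[0,0,56],"delta_pos":[0.044,-0.21,0],"fingers":0},{"turn":[0,0,66],"delta_pos":[0.044,-0.23,0],"fingers":0},{"turn":[0,0,76],"delta_pos":[0.044,-0.244,0],"fingers":0},{"turn":[0,0,86],"delta_pos":[0.044,-0.244,0],"fingers":0},{"turn":[0,0,96],"delta_pos":[0.044,-0.244,0],"fingers":0},{"turn":[0,0,107],"delta_pos":[0.044,-0.244,0],"fingers":0},{"turn":[0,0,107],"delta_pos":[0.044,-0.244,0],"fingers":0}]'
python3 - <<'E'
from h import *
np.set_printoptions(precision=4,suppress=True)
c=read_camera('side');T=read_camera('top');o=get_obs()
cv2.imwrite('pics/s11.png',c['image'][...,::-1])
O=np.array([.5415,-.146,0]);cx=np.array([-.136,-.991,0]);cy=np.array([.991,-.136,0])
s8=cv2.imread('pics/s8.png')
g=s8[190:230,270:315]; 
w=(g.min(2)>140).astype(np.uint8); w=cv2.morphologyEx(w,cv2.MORPH_CLOSE,np.ones((5,5),np.uint8))
for ce,a,mk in blobs(w,20):
    u,v=ce+[270,190]; wp=O-.085*cx; oo,d=ray(c,u,v); t=(wp-oo)@cx/(d@cx); p=oo+t*d-O; print('label',u,v,a,p@cx,p@cy,p[2])
# scanner axis in views, at top height z=TCPz-6-7+16... 
zt=o['position'][2]-.033+.036
for n,k in(('top',T),('side',c)):
    H=hsv(k).astype(int);h,s,v=H[...,0],H[...,1],H[...,2]
    pts=[]
    for ce,a,mk in blobs((h>12)&(h<32)&(s>150)&(v>90),8,1500):
        p=onz(k,*ce,zt)
        if np.linalg.norm(p[:2]-o['position'][:2])<.1:
            ys,xs=np.nonzero(mk);pts+=list(zip(xs,ys))
    P=np.array([onz(k,u,v,zt)[:2]-O[:2] for u,v in pts]); a=P@cx[:2];b=P@cy[:2]
    print(n,len(pts),'case x',a.min(),a.max(),'y',b.min(),b.max(),cv2.minAreaRect((P*1000).astype(np.float32)))
p=O-.24*cx-.041*cy+np.array([0,0,.047]);print(todelta(p,o),o['position'],R.from_rotvec(o['tool_rot']).as_euler('ZYX',degrees=True),o['opening'])
E
```

```text
clock: 30.28
position: [0.5314, 0.0958, 0.1371]
tool_rot: [-2.362, -2.07, 0.005]
ft_force: [-0.2, 0.3, -1.7]
opening: 0.0357
gripper_force: 40.0
top 114 case x -0.20985676000746314 -0.16684364488227385 y -0.05813373596352018 -0.02697791333115323 ((-15.903717994689941, 191.68524169921875), (42.4176139831543, 31.380056381225586), 85.54448699951172)
side 519 case x -0.33154778658908557 -0.23941451276690492 y -0.07407840909212501 -0.027757108484085965 ((-11.730270385742188, 289.7058410644531), (91.74236297607422, 46.004364013671875), 81.62528991699219)
[0.0017 0.0018 0.0905] [0.5317 0.0961 0.1375] [  82.5217    0.0455 -179.8916] 0.03574538898557247
```

```bash
python3 - <<'E'
from h import *
np.set_printoptions(precision=4,suppress=True,linewidth=200)
c=read_camera('side')
O=np.array([.5415,-.146,0]);cx=np.array([-.136,-.991,0]);cy=np.array([.991,-.136,0])
for f in('side1.png','s8.png','s6.png'):
    g=cv2.cvtColor(cv2.imread('pics/'+f),cv2.COLOR_BGR2GRAY)[195:226,278:310].astype(int)
    if f=='s8.png': print(g[2:28:1,2:30:1])
    m=((g>125)|(g<45)).astype(np.uint8); m=cv2.morphologyEx(m,cv2.MORPH_CLOSE,np.ones((3,3),np.uint8))
    for ce,a,mk in blobs(m,40):
        (u,v),sz,an=cv2.minAreaRect(cv2.findNonZero(mk)); u+=278;v+=195
        wp=O-.085*cx; oo,d=ray(c,u,v); t=(wp-oo)@cx/(d@cx); p=oo+t*d-O; print(f,'label',u,v,a,p@cy,p[2])
E
```

```text
side1.png label 293.8076915740967 202.46153783798218 110 -0.043754899743299165 0.06389043024012786
side1.png label 292.0 215.0 295 -0.040429094885447533 0.008873078363250131
[[ 56  53  48  43  43  43  49  48  60  81  91  97  96  95  96  94  94  95  95  95  94  95  95  96  95  95  95  95]
 [ 58  58  55  53  51  45  40  37  47  47  59  84  94  95  96  95  95  94  95  94  96  94  95  94  95  95  95  95]
 [ 56  56  58  57  55  55  51  44  44  43  47  40  72  87  94  96  96  95  94  95  95  94  95  95  95  95  95  95]
 [ 58  55  59  57  58  57  55  50  44  44  43  39  61  59  74  87  95  96  97  95  96  95  95  95  95  94  95  94]
 [ 58  56  58  55  56  56  58  71  53  49  44  39  42  54  44  51  77  90  95  95  96  95  96  95  95  94  95  96]
 [ 59  56  56  58  56  56  70 107  82  68  52  48  43  44  43  54  61  56  76  89  96  96  96  95  96  95  95  95]
 [ 58  57  56  57  56  57  73 109 118  98  79  65  51  49  43  43  39  50  38  53  79  90  95  95  95  95  96  96]
 [ 57  59  58  60  57  55  86  82  99 105 112 105  87  64  50  46  43  43  43  54  43  57  82  91  95  92  91  91]
 [ 59 
[... 1768 characters left out ...]
 172 175 171 172 179 147 116  67  60  64  65  64  55  58  57  57]
 [160 156 157 159 160 159 158 161 166 167 168 169 173 170 168 173 174 175 179 126  98  75  63  55  56  57  57  58]
 [157 156 157 159 159 158 158 164 167 168 167 173 173 168 172 173 172 173 174 176 165 137  83  60  54  55  54  57]]
s8.png label 292.2384605407715 205.20769119262695 127 -0.03933627318921602 0.04959656365154286
s8.png label 289.5 217.5 233 -0.03271352397899664 -0.007661771062437817
s6.png label 296.0 202.0 193 -0.05048163772634298 0.07033650575508987
s6.png label 292.80337142944336 208.31460762023926 57 -0.04171947584640872 0.0383089776238813
s6.png label 292.0 217.5 243 -0.04091501609793809 -0.0016913532614992732
```

```bash
python3 -m jog '[{"turn":[0,0,0.3],"delta_pos":[0.001,0,0.03],"fingers":0},{"turn":[0,0,0.3],"delta_pos":[0.001,0,0.06],"fingers":0},{"turn":[0,0,0.3],"delta_pos":[0.001,0,0.08],"fingers":0},{"turn":[0,0,0.3],"delta_pos":[0.001,0,0.088],"fingers":0},{"turn":[0,0,0.3],"delta_pos":[0.001,0,0.089],"fingers":0},{"turn":[0,0,0.3],"delta_pos":[0.001,0,0.089],"fingers":0}]'
python3 cs.py; python3 -c "
import cv2
cv2.imwrite('pics/s12c.png',cv2.resize(cv2.imread('pics/s_.png')[130:330,180:400],(660,600)))"
```

```text
clock: 31.18
position: [0.5332, 0.0975, 0.0503]
tool_rot: [2.369, 2.062, 0.002]
ft_force: [-0.0, 0.1, -2.0]
opening: 0.0358
gripper_force: 40.0
case x,y, tipz mm -240.2 -41.3 25.3 [-0.   0.1 -2. ] 0.03581580236523181 [ 82.1  -0.  179.9]
```

View pics/s12c.png

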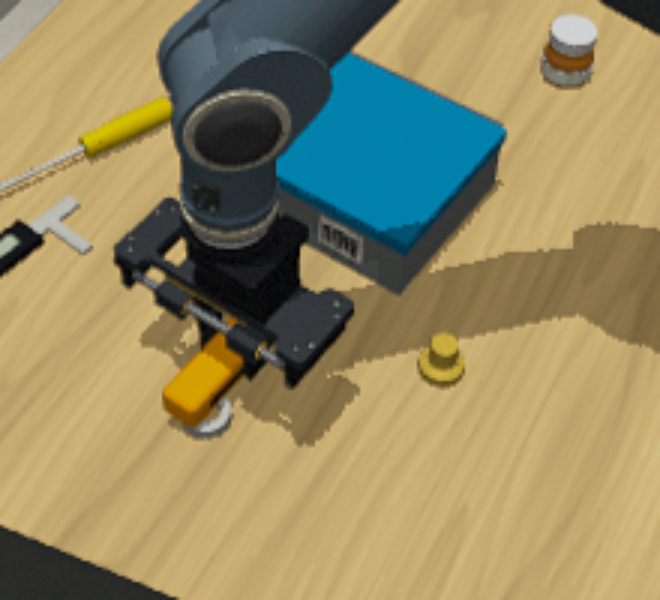

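The scanner is aimed along the case's x axis at the label (340,240 in the crop), above the ring and clear of it. A 1–2 mm trim, then I hold still.

```bash
R='see rows'; python3 -m jog '[{"turn":[0,0,0],"delta_pos":[0,-0.001,0.001],"fingers":0},{"turn":[0,0,0],"delta_pos":[0,-0.001,0.001],"fingers":0},{"turn":[0,0,0],"delta_pos":[0,-0.001,0.001],"fingers":0},{"turn":[0,0,0],"delta_pos":[0,-0.001,0.001],"fingers":0},{"turn":[0,0,0],"delta_pos":[0,-0.001,0.001],"fingers":0},{"turn":[0,0,0],"delta_pos":[0,-0.001,0.001],"fingers":0},{"turn":[0,0,0],"delta_pos":[0,-0.001,0.001],"fingers":0},{"turn":[0,0,0],"delta_pos":[0,-0.001,0.001],"fingers":0},{"turn":[0,0,0],"delta_pos":[0,-0.001,0.001],"fingers":0},{"turn":[0,0,0],"delta_pos":[0,-0.001,0.001],"fingers":0},{"turn":[0,0,0],"delta_pos":[0,-0.001,0.001],"fingers":0},{"turn":[0,0,0],"delta_pos":[0,-0.001,0.001],"fingers":0}]'
python3 -m jog '[{"turn":[0,0,0],"delta_pos":[0,0,0],"fingers":0},{"turn":[0,0,0],"delta_pos":[0,0,0],"fingers":0},{"turn":[0,0,0],"delta_pos":[0,0,0],"fingers":0},{"turn":[0,0,0],"delta_pos":[0,0,0],"fingers":0},{"turn":[0,0,0],"delta_pos":[0,0,0],"fingers":0},{"turn":[0,0,0],"delta_pos":[0,0,0],"fingers":0},{"turn":[0,0,0],"delta_pos":[0,0,0],"fingers":0},{"turn":[0,0,0],"delta_pos":[0,0,0],"fingers":0},{"turn":[0,0,0],"delta_pos":[0,0,0],"fingers":0},{"turn":[0,0,0],"delta_pos":[0,0,0],"fingers":0},{"turn":[0,0,0],"delta_pos":[0,0,0],"fingers":0},{"turn":[0,0,0],"delta_pos":[0,0,0],"fingers":0}]'
python3 cs.py
python3 -c "
from h import *
print(todelta((.528,.3525,.14)))"
```

```text
clock: 32.72
position: [0.5316, 0.0974, 0.0486]
tool_rot: [2.37, 2.062, -0.0]
ft_force: [-0.7, -0.9, -2.0]
opening: 0.0362
gripper_force: 40.0
clock: 34.22
position: [0.5316, 0.0974, 0.0486]
tool_rot: [2.37, 2.062, 0.0]
ft_force: [0.1, -0.1, -2.1]
opening: 0.0354
gripper_force: 40.0
case x,y, tipz mm -239.9 -42.9 23.6 [ 0.1 -0.1 -2.1] 0.03535525924520304 [ 82.   0. 180.]
[ 0.25216119 -0.03882531 -0.09148169]
```

```bash
python3 -m jog '[{"turn":[0,0,0],"delta_pos":[0,0,-0.05],"fingers":0},{"turn":[0,0,-8],"delta_pos":[0.03,0,-0.091],"fingers":0},{"turn":[0,0,-18],"delta_pos":[0.06,-0.01,-0.091],"fingers":0},{"turn":[0,0,-28],"delta_pos":[0.09,-0.01,-0.091],"fingers":0},{"turn":[0,0,-38],"delta_pos":[0.12,-0.02,-0.091],"fingers":0},{"turn":[0,0,-48],"delta_pos":[0.15,-0.02,-0.091],"fingers":0},{"turn":[0,0,-58],"delta_pos":[0.18,-0.03,-0.091],"fingers":0},{"turn":[0,0,-68],"delta_pos":[0.21,-0.03,-0.091],"fingers":0},{"turn":[0,0,-78],"delta_pos":[0.24,-0.039,-0.091],"fingers":0},{"turn":[0,0,-88],"delta_pos":[0.252,-0.039,-0.091],"fingers":0},{"turn":[0,0,-98],"delta_pos":[0.252,-0.039,-0.091],"fingers":0},{"turn":[0,0,-103.3],"delta_pos":[0.252,-0.039,-0.091],"fingers":0}]'
python3 -m jog '[{"turn":[0,0,0],"delta_pos":[0,0,0],"fingers":0},{"turn":[0,0,0],"delta_pos":[0,0,0],"fingers":0}]' >/dev/null
python3 - <<'E'
from h import *
np.set_printoptions(precision=4,suppress=True)
k=read_camera('side');o=get_obs();print(todelta((.528,.3525,.034),o),R.from_rotvec(o['tool_rot']).as_euler('ZYX',degrees=True),o['opening'],o['gripper_force'])
zt=o['position'][2]-.013+.016
H=hsv(k).astype(int);h,s,v=H[...,0],H[...,1],H[...,2];pts=[]
for ce,a,mk in blobs((h>12)&(h<32)&(s>150)&(v>90),8,1500):
    p=onz(k,*ce,zt)
    if np.linalg.norm(p[:2]-o['position'][:2])<.1: ys,xs=np.nonzero(mk);pts+=list(zip(xs,ys))
P=np.array([onz(k,u,v,zt)[:2] for u,v in pts]);th=np.radians(5.3);t=(P-o['position'][:2])@[np.cos(th),np.sin(th)];w=(P-o['position'][:2])@[-np.sin(th),np.cos(th)]
print('along',t.min(),t.max(),'across',w.min(),w.max(),cv2.minAreaRect((P*1000).astype(np.float32)))
E
```

```text
clock: 35.78
position: [0.5277, 0.3523, 0.139]
tool_rot: [0.152, -3.137, 0.001]
ft_force: [1.0, 0.3, -1.9]
opening: 0.0358
gripper_force: 40.0
[-0.0001  0.0003  0.1055] [-174.7191    0.0118 -179.9763] 0.035432887533816904 39.98865818604827
along -0.08312479702610254 0.07158025837802616 across -0.02461656529176445 0.03117367615572461 ((521.6927490234375, 354.8460998535156), (155.6973114013672, 46.722389221191406), 0.025794576853513718)
```

```bash
python3 -m jog '[{"turn":[0,0,0],"delta_pos":[-0.003,0,0.05],"fingers":0},{"turn":[0,0,0],"delta_pos":[-0.003,0,0.09],"fingers":0},{"turn":[0,0,0],"delta_pos":[-0.003,0,0.103],"fingers":0},{"turn":[0,0,0],"delta_pos":[-0.003,0,0.106],"fingers":0},{"turn":[0,0,0],"delta_pos":[-0.003,0,0.106],"fingers":0}]'
python3 -m jog '[{"turn":[0,0,0],"delta_pos":[0,0,0],"fingers":0.06},{"turn":[0,0,0],"delta_pos":[0,0,0],"fingers":0.065},{"turn":[0,0,0],"delta_pos":[0,0,0],"fingers":0.065},{"turn":[0,0,0],"delta_pos":[0,0,-0.03],"fingers":0.065},{"turn":[0,0,0],"delta_pos":[0,0,-0.08],"fingers":0.065},{"turn":[0,0,0],"delta_pos":[0,-0.03,-0.13],"fingers":0.065},{"turn":[0,0,0],"delta_pos":[0,-0.09,-0.16],"fingers":0.065},{"turn":[0,0,0],"delta_pos":[0,-0.15,-0.16],"fingers":0.065},{"turn":[0,0,0],"delta_pos":[0,-0.21,-0.16],"fingers":0.065},{"turn":[0,0,0],"delta_pos":[0.03,-0.27,-0.16],"fingers":0.065},{"turn":[0,0,0],"delta_pos":[0.06,-0.33,-0.16],"fingers":0.065},{"turn":[0,0,0],"delta_pos":[0.06,-0.36,-0.16],"fingers":0.065}]'
python3 - <<'E'
from h import *
np.set_printoptions(precision=4,suppress=True)
S=snap('side');T=snap('top')
for n,c in(('top',T),('side',S)):
    H=hsv(c).astype(int);h,s,v=H[...,0],H[...,1],H[...,2];pts=[]
    for ce,a,mk in blobs((h>12)&(h<32)&(s>150)&(v>100),8,1500):
        p=onz(c,*ce,.036)
        if .28<p[1]<.42 and .4<p[0]<.65: ys,xs=np.nonzero(mk);pts+=list(zip(xs,ys))
    P=np.array([onz(c,u,v,.036)[:2]*1000 for u,v in pts],np.float32);print(n,cv2.minAreaRect(P))
    th=np.radians(5.3);Q=P-[528,352.5];t=Q@[np.cos(th),np.sin(th)];w=Q@[-np.sin(th),np.cos(th)];print(t.min(),t.max(),w.min(),w.max())
    m=(v<45)
    for ce,a,mk in blobs(m,700,2500):
        p=onz(c,*ce,.004)
        if p[1]>.25 and p[0]<.7: print(n,'mat',rectz(c,mk,.004))
cv2.imwrite('pics/fin.png',cv2.resize(S['image'],(800,600))[...,::-1])
E
```

```text
clock: 36.7
position: [0.5308, 0.3529, 0.0357]
tool_rot: [-0.146, 3.137, -0.001]
ft_force: [-1.9, -2.0, 3.9]
opening: 0.0357
gripper_force: 39.9
clock: 38.2
position: [0.503, -0.0143, 0.1932]
tool_rot: [0.144, -3.137, 0.003]
ft_force: [1.2, 0.8, 0.9]
opening: 0.0653
gripper_force: 0.0
top ((529.5089111328125, 352.1120910644531), (148.839599609375, 33.5239372253418), 5.140785217285156)
-72.95699690335711 75.90312952803376 -17.350274016725027 16.378920372779632
top mat ((528.2130126953125, 351.325927734375), (192.60714721679688, 85.39559936523438), 5.406965732574463)
side ((527.5282592773438, 359.15087890625), (152.44662475585938, 42.99668502807617), 5.067230224609375)
-75.9960744083821 76.35017535083688 -14.702402662495183 28.41766430297253
side mat ((528.3193359375, 353.2769470214844), (197.13697814941406, 87.82361602783203), 5.456246376037598)
```

View pics/fin.png

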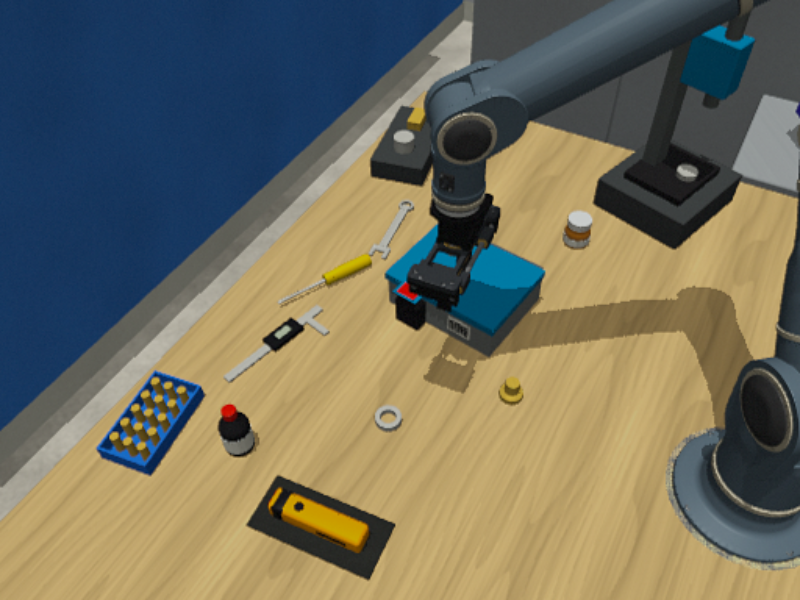

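The scanner lies centred along the mat (within about 2 mm and 0.5°) and the case is latched. The bystanders are where they were and the robot is clear of everything, at about 0.19 m height.

```bash
python3 -m jog '[{"turn":[0,0,0],"delta_pos":[0,0,-0.05],"fingers":0.065},{"turn":[0,0,0],"delta_pos":[0,0,-0.05],"fingers":0.065},{"turn":[0,0,0],"delta_pos":[0,0,-0.05],"fingers":0.065}]'; python3 -c "
from plant import finish_job
print(finish_job())"
```

```text
clock: 38.67
position: [0.5044, -0.0108, 0.2433]
tool_rot: [0.148, -3.138, 0.0]
ft_force: [-0.1, 0.2, -0.2]
opening: 0.0649
gripper_force: 0.0
the job is handed in; nothing more can be done
None
```

The job is done and handed in at 39 s: all three gauges are in the case, the lid is latched (pushed shut on its outer face, not on the red pad), the label was held in aim for about 3 s, and the scanner is back on the middle of its mat; no verdict was returned.

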